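# Snap the plug gauges back into their clips on the gauge board

## Task

Put the four plug gauges that lie about the bench back on the wooden gauge board: press each one down into the spring-clip holder whose base has the colour of its handle, until it has snapped fully home in both clips. Leave the twist drill and the centre punch where they lie.

Things in the scene. Friction and masses are not known exactly. Their poses are not given: they have to be found in the camera images.
- yellow_gauge: loose plug gauge, 138 mm long: round yellow handle 14 mm thick, 84 mm long; at each end a bright steel hexagon nut (20 mm across flats, 10 mm long), then a steel plug (22 mm long at +x, 12 mm at -x). Origin on the axis at mid-handle, 10 mm above the bench as it lies on the nuts' flats; x along the gauge. About 137 g. Grip across the middle of the handle.
- green_gauge: loose plug gauge, 138 mm long: round green handle 18 mm thick, 84 mm long; at each end a bright steel hexagon nut (24 mm across flats, 10 mm long), then a steel plug (22 mm long at +x, 12 mm at -x). Origin on the axis at mid-handle, 12 mm above the bench as it lies on the nuts' flats; x along the gauge. About 168 g. Grip across the middle of the handle.
- blue_gauge: loose plug gauge, 138 mm long: round blue handle 22 mm thick, 84 mm long; at each end a bright steel hexagon nut (28 mm across flats, 10 mm long), then a steel plug (22 mm long at +x, 12 mm at -x). Origin on the axis at mid-handle, 14 mm above the bench as it lies on the nuts' flats; x along the gauge. About 206 g. Grip across the middle of the handle.
- red_gauge: loose plug gauge, 138 mm long: round red handle 26 mm thick, 84 mm long; at each end a bright steel hexagon nut (32 mm across flats, 10 mm long), then a steel plug (22 mm long at +x, 12 mm at -x). Origin on the axis at mid-handle, 16 mm above the bench as it lies on the nuts' flats; x along the gauge. About 252 g. Grip across the middle of the handle.
- yellow_holder: fixed holder, yellow base 86x38x10 mm on the board. Origin: centre of its underside, 9 mm above the bench; x along, z up. Steel clips at x=-29 and +29 mm, 10 mm long, 48 mm free between for fingers. Home: gauge axis along x, 42 mm above origin, nuts outside the clips (8 mm play). Lips flare to 30 mm at 58 mm height; pressed straight down with some 10-20 N the handle snaps in onto a rigid seat.
- green_holder: fixed holder, green base 86x38x10 mm on the board. Origin: centre of its underside, 9 mm above the bench; x along, z up. Steel clips at x=-29 and +29 mm, 10 mm long, 48 mm free between for fingers. Home: gauge axis along x, 42 mm above origin, nuts outside the clips (8 mm play). Lips flare to 33 mm at 59 mm height; pressed straight down with some 10-20 N the handle snaps in onto a rigid seat.
- blue_holder: fixed holder, blue base 86x38x10 mm on the board. Origin: centre of its underside, 9 mm above the bench; x along, z up. Steel clips at x=-29 and +29 mm, 10 mm long, 48 mm free between for fingers. Home: gauge axis along x, 42 mm above origin, nuts outside the clips (8 mm play). Lips flare to 37 mm at 60 mm height; pressed straight down with some 10-20 N the handle snaps in onto a rigid seat.
- red_holder: fixed holder, red base 86x38x10 mm on the board. Origin: centre of its underside, 9 mm above the bench; x along, z up. Steel clips at x=-29 and +29 mm, 10 mm long, 48 mm free between for fingers. Home: gauge axis along x, 42 mm above origin, nuts outside the clips (8 mm play). Lips flare to 40 mm at 61 mm height; pressed straight down with some 10-20 N the handle snaps in onto a rigid seat.
- twist_drill: loose bright steel twist drill, 12 mm diameter, 150 mm long, lying among the gauges; origin at the middle of its underside, y along it. Not part of the job: leave it where it lies.
- center_punch: loose black centre punch, 11 mm diameter, 110 mm long, lying among the gauges; origin at the middle of its underside, y along it. Not part of the job: leave it where it lies.
Mind the look-alikes: they are no part of the job. What is shaped like the red_gauge but white is not meant.

How it is judged:
By the outcome, as a careful person would: the job done as asked, in the order asked, and still so for the second after the job is handed in, with the robot touching nothing.
It also fails if it takes over 102 s, if anything falls off the work surface, if the arm or the gripper's body presses on something with over 40 N, if the wrist force passes 120 N, or if a joint passes its speed limit or range.

## Robot

A 6-joint arm with a two-finger parallel gripper is mounted at the origin on the work surface; the furniture and walls round the work are solid. World frame = base frame: x ahead of the robot, y to its left, z up, the work surface at z = 0. Lengths are in mm, angles in rad, forces in N, time in s.
With the tool pointing down it reaches from about 350 to 975 mm from the base axis. Payload 7.1 kg.
Tool frame: the origin (TCP) lies midway between the tips of the shut fingers; the grasp point (between the pads) lies 19 mm behind it (ctrl.tcp_to_grasp is the distance from the TCP to the grasp point, in mm); z points along the fingers, y is the line along which they close (so a half turn about z gives the same grasp; the last joint's range is limited). The gripper opens to 88 mm and grips with 3 to 60 N. Pads are 20 mm wide; open, the fingers measure 115 mm over their backs; the gripper's body (75 mm by 178 mm) begins 61 mm behind the grasp point.
Start: joints at [-0.019, 0.423, 1.63, -0, 1.089, -0.019], TCP at [624.984, 0.026, 222.675] pointing down, gripper open.
Joint ranges: [-3, 3], [-0.9, 2.11], [0.09, 2.58], [-1.31, 4.45], [0.11, 2.69], [-2.54, 2.54]. Speed limits (rad/s): [2.39, 2.39, 3.01, 3.14, 3.14, 3.14].

## Interface

Orientations are given as a rotation vector (axis times angle).
In Python, from workcell import get_obs, cams, ticket, boxes_of, ctrl gives the robot as it stands.
- The arm moves only by the shell command python3 -m creep 'ROWS' [OPENING]. ROWS is JSON, one flat list of numbers, 4 for each row, row after row: the shift along the world's x, y, z in m, then the turn about the world's z in rad. In form: [tx, ty, tz, spin, tx, ty, tz, spin, ...]. A call has 1 to 10 rows; each row is the pose to reach, as a shift and turn from the pose commanded when the call began; what a row does not reach only later rows make up. A row lasts 1/12 s, in which the tool goes at most 41.7 mm and 7.16 degrees, less where a joint would pass 70% of its speed; a pose out of reach is approached as far as the arm can. A call with a gripper value outside its range is refused whole. OPENING is the opening, from 0 (shut) to 1 (fully open), set as the call begins (- or left out, the last holds). The fingers move at their own pace and stop on an object; the grip force is fixed at half the most. Time passes only in rows, so rows that repeat a pose let the fingers close. It gives the time, the measured TCP pose, the force, the opening and the grip force at its end, in the units of the state.
- get_obs(): the state, without advancing time (a new reading comes with each control period).
- cams.get_image(name): name is "scene" or "side" or "wrist"; returns (picture, depth): 400x640x3 uint8, red, green, blue; 400x640 float32, mm along the optical axis (not along the pixel's ray), 0 where there is no reading.
- cams.get_calibration(name): a dict with "mtx" (3x3 intrinsics, pixels), "R" (3x3) and "t" (3): a world point X has camera coordinates R X + t; the wrist camera has in their place "mount" (4x4, takes a point from camera to tool coordinates, whose origin is the TCP and whose axes are the flange's). Camera axes: x right, y down, z forward; pixel columns grow to the right and rows downward; lengths in mm; the calibration is good to about 2 mm. A picture is of the moment at which its call begins: read the wrist's pose just before it. get_calibration takes no time and is no camera call.
- ticket.close_job(): hands the job in; it is judged then, once.
Trained networks look in the newest picture that a camera, given by its name, has taken for a name from the list of things; names that differ only in an ending like _2 or _b are one class to them, and where a whole thing is asked for, a point or a joint stands for the part that bears it (a point fixed in the world has none). Each returns a list of dicts, best first, with "score" (0 to 1); they miss things now and then, are a little off and sometimes report something else, mostly with a low value. They report only what shows in the picture. A call takes as long as a camera call. They do not tell look-alikes from the thing itself.
- boxes_of(camera, target): "centre" ([column, row] in pixels, amid what is visible of it).
The state is a dict: "t": time; "qpos": joint angles; "qvel": joint speeds; "joint_torque": joint torques, N m; "ee_pos": TCP position; "orientation": TCP orientation; "ft_force": force on the tool from outside, world axes, zero at the start; "moment": the same for the moment, N m; "width": finger opening in mm; "grasp_force": force on a finger pad.
Only numpy, scipy, OpenCV 4.12 (cv2) and the standard library are available. Lean on these libraries where they do the work, as an engineer would, in place of code of your own. Each camera call takes 0.05 s, during which the arm holds its last target. There are 200 camera calls.

## Working session

There is one attempt and no reset: what is moved stays moved. The work goes in short steps, Python scripts to look and compute and a shell command to move; the robot and the scene stay as the last step left them, time stands still between calls to the robot, and variables do not carry over. Pictures are saved under pics/ and viewed, at most 14 in all, crops included, and the job is handed in when it is done.

```bash
mkdir -p pics; ls; python3 - <<'E'
from workcell import get_obs,cams,boxes_of
import cv2,numpy as np
for c in ["scene","side"]:
    im,d=cams.get_image(c); cv2.imwrite(f"pics/{c}0.png",im[:,:,::-1]); np.savez(f"{c}0.npz",im=im,d=d)
    k=cams.get_calibration(c); print(c,k['mtx'].round(1).tolist(),(-k['R'].T@k['t']).round())
o=get_obs();print(o['t'],o['ee_pos'],o['orientation'],o['width'])
E
```

```text
pics
scene [[408.7, 0.0, 316.3], [0.0, 408.7, 199.9], [0.0, 0.0, 1.0]] [-160.  727.  924.]
side [[435.5, 0.0, 320.4], [0.0, 435.5, 196.1], [0.0, 0.0, 1.0]] [176. 926. 747.]
0.1 [6.24519282e+02 5.06478226e-02 2.22012320e+02] [-2.22074460e+00 -2.22082457e+00  1.41971675e-03] 87.74282312754256
```

View pics/scene0.png

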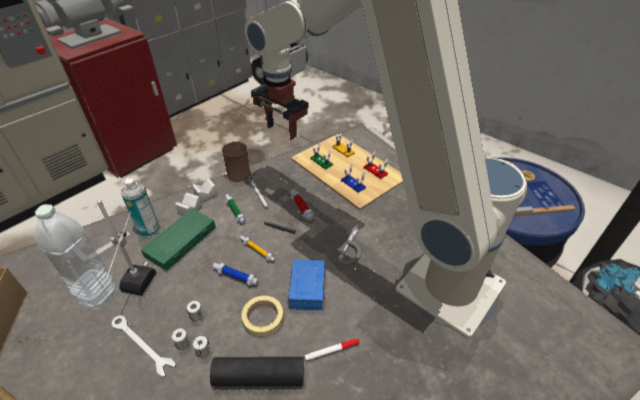

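View pics/side0.png

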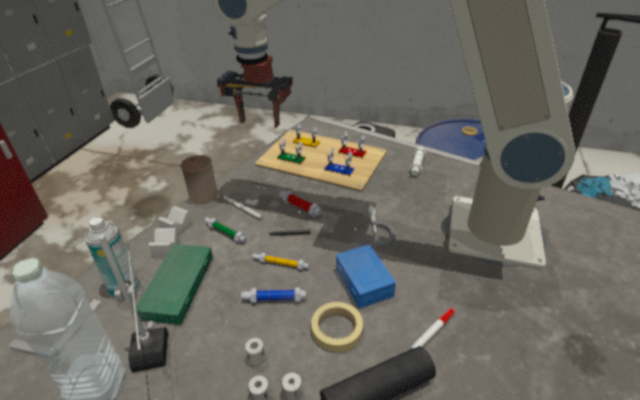

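Gauges in scene view: green (234,208), red (302,206), yellow (257,249), blue (235,273). The drill is at (258,193) and the punch at (280,227). The board is at about (350,168), with holders green (321,160), yellow (343,150), red (376,171) and blue (353,182).

```bash
cat > h.py <<'E'
import numpy as np,cv2
from scipy.spatial.transform import Rotation as Ro
HUE={'yellow':(15,32),'green':(45,85),'blue':(105,128),'red':(172,186)}
H={'yellow':10,'green':12,'blue':14,'red':16}
def pose(k,o=None):
    if 'R' in k: return k['R'].T, -k['R'].T@k['t']
    T=np.eye(4);T[:3,:3]=Ro.from_rotvec(o['orientation']).as_matrix();T[:3,3]=o['ee_pos'];T=T@k['mount'];return T[:3,:3],T[:3,3]
def mask(im,c,smin=120):
    h=cv2.cvtColor(im,cv2.COLOR_RGB2HSV).astype(int);lo,hi=HUE[c];hh=h[...,0]
    hh=np.where(hh<8,hh+180,hh) if c=='red' else hh
    return ((hh>=lo)&(hh<=hi)&(h[...,1]>smin)&(h[...,2]>50)).astype(np.uint8)
def rays(uv,k,R,C,z):
    m=k['mtx'];uv=np.asarray(uv,float).reshape(-1,2)
    d=np.c_[(uv[:,0]-m[0,2])/m[0,0],(uv[:,1]-m[1,2])/m[1,1],np.ones(len(uv))]@R.T
    return C+d*((z-C[2])/d[:,2])[:,None]
def proj(X,k,R,C):
    p=(np.asarray(X)-C)@R@k['mtx'].T;return p[...,:2]/p[...,2:]
def blobs(im,d,k,R,C,c,z,minA=25,smin=120):
    n,l,s,ce=cv2.connectedComponentsWithStats(mask(im,c,smin))
    out=[]
    for i in range(1,n):
        if s[i,4]<minA: continue
        v,u=np.where(l==i);P=rays(np.c_[u,v],k,R,C,z)
        r=cv2.minAreaRect(P[:,:2].astype(np.float32))
        (cx,cy),(w,h),a=r; a=a if w>h else a+90; a=(a+90)%180-90
        Dp=d[v,u];ok=Dp>0;m=k['mtx']
        Q=np.c_[(u-m[0,2])/m[0,0]*Dp,(v-m[1,2])/m[1,1]*Dp,Dp][ok]@R.T+C
        out.append(dict(px=ce[i].round(),A=s[i,4],c=(round(cx,1),round(cy,1)),m=P.mean(0)[:2].round(1),L=(round(max(w,h)),round(min(w,h))),yaw=round(a,1),zt=np.percentile(Q[:,2],[50,95]).round(1) if len(Q) else None))
    return out
E
python3 - <<'E'
from h import *
from workcell import cams
for c in ["scene","side"]:
    f=np.load(c+"0.npz");k=cams.get_calibration(c);R,C=pose(k)
    for col in HUE:
        for z in (H[col],19):
            for b in blobs(f['im'],f['d'],k,R,C,col,z):
                x,y=b['c']
                if 300<np.hypot(x,y)<1000 and ((y<-150) == (z==19)): print(c,col,z,b)
E
```

```text
scene yellow 10 {'px': array([257., 248.]), 'A': np.int32(126), 'c': (486.4, 257.7), 'm': array([486.2, 257.3]), 'L': (82, 18), 'yaw': 0.7, 'zt': array([15.2, 18.9])}
scene yellow 19 {'px': array([343., 149.]), 'A': np.int32(184), 'c': (593.9, -282.9), 'm': array([ 592.7, -280.5]), 'L': (97, 50), 'yaw': -8.4, 'zt': array([18.7, 23.9])}
scene yellow 19 {'px': array([529., 176.]), 'A': np.int32(54), 'c': (8.4, -582.2), 'm': array([  10.2, -582.1]), 'L': (44, 26), 'yaw': -52.0, 'zt': array([-142. , -135.6])}
scene green 12 {'px': array([234., 207.]), 'A': np.int32(76), 'c': (667.2, 190.6), 'm': array([666.7, 190.7]), 'L': (75, 15), 'yaw': -19.5, 'zt': array([19.9, 22.8])}
scene green 12 {'px': array([209., 227.]), 'A': np.int32(29), 'c': (655.0, 299.8), 'm': array([656.6, 296.6]), 'L': (45, 18), 'yaw': -84.3, 'zt': array([22.3, 29.4])}
scene green 12 {'px': array([187., 246.]), 'A': np.int32(77), 'c': (640.3, 389.8), 'm': array([642.4, 388.2]), 'L': (91, 18), 'yaw': -81.9, 'zt': array([20. , 30.1])}
scene green 12 {'px': array([169., 261.]), 'A': np.int32(26), 'c': (634.1, 454.0), 'm': 
[... 3248 characters left out ...]
': 18.5, 'zt': array([20.6, 24.3])}
side blue 19 {'px': array([479., 137.]), 'A': np.int32(61), 'c': (45.1, -453.2), 'm': array([  42.6, -453.1]), 'L': (64, 29), 'yaw': 90.0, 'zt': array([-156.7, -153.6])}
side red 16 {'px': array([299., 202.]), 'A': np.int32(222), 'c': (513.6, 39.7), 'm': array([513.4,  39.9]), 'L': (87, 36), 'yaw': -23.0, 'zt': array([23.3, 28.9])}
side red 16 {'px': array([447., 315.]), 'A': np.int32(114), 'c': (100.4, 315.3), 'm': array([100.3, 316.2]), 'L': (44, 15), 'yaw': 63.0, 'zt': array([12.5, 15.7])}
side red 19 {'px': array([352., 151.]), 'A': np.int32(127), 'c': (433.1, -255.7), 'm': array([ 432.2, -256. ]), 'L': (79, 40), 'yaw': -2.8, 'zt': array([17.4, 22.5])}
```

The four gauges and holders agree between the two cameras to within 3 mm, and the sizes match. The white cylinder near the board (side 418,162) is the look-alike. I'll move above the red gauge and confirm from close by.

```bash
python3 -m creep '[-0.11,0.039,0,1.175,-0.11,0.039,0,1.175,-0.11,0.039,0,1.175,-0.11,0.039,0,1.175,-0.11,0.039,0,1.175,-0.11,0.039,0,1.175,-0.11,0.039,0,1.175,-0.11,0.039,0,1.175,-0.11,0.039,0,1.175,-0.11,0.039,0,1.175]' 0.7
cat > w.py <<'E'
import sys
from h import *
from workcell import cams,get_obs
def wrist(name,cols,z=None,smin=120,save=True,minA=60):
    o=get_obs();im,d=cams.get_image("wrist");k=cams.get_calibration("wrist");R,C=pose(k,o)
    if save: cv2.imwrite(f"pics/{name}.png",im[:,:,::-1])
    np.savez("wlast.npz",im=im,d=d,R=R,C=C)
    print('tcp',np.round(o['ee_pos'],1),'yaw',np.degrees(np.arctan2(*Ro.from_rotvec(o['orientation']).as_matrix()[[1,0],1])).round(1),'F',np.round(o['ft_force'],1),'w',round(o['width'],1),'t',round(o['t'],2),'cam',C.round())
    for c in cols:
        for b in blobs(im,d,k,R,C,c,H[c] if z is None else z,minA,smin): print(c,b)
E
python3 -c "
from w import *
wrist('w1',['red'])"
```

```text
t: 0.93
ee_pos: [514.7, 39.0, 222.4]
orientation: [-0.608, -3.082, 0.0]
ft_force: [-0.3, -0.4, -0.7]
width: 61.6
grasp_force: 0.0
tcp [514.7  39.  222.4] yaw 67.7 F [-0.3 -0.4 -0.7] w 61.6 t 0.93 cam [439.  71. 384.]
red {'px': array([320., 161.]), 'A': np.int32(1391), 'c': (510.1, 41.7), 'm': array([508.5,  42. ]), 'L': (86, 25), 'yaw': -22.7, 'zt': array([26.6, 28.9])}
red {'px': array([ 74., 198.]), 'A': np.int32(1839), 'c': (437.4, -262.3), 'm': array([ 435.8, -259.9]), 'L': (84, 44), 'yaw': -7.9, 'zt': array([18.3, 19.8])}
red {'px': array([ 35., 294.]), 'A': np.int32(556), 'c': (539.1, -396.2), 'm': array([ 531.8, -394.7]), 'L': (122, 39), 'yaw': -80.3, 'zt': array([313.5, 319.5])}
red {'px': array([ 72., 283.]), 'A': np.int32(65), 'c': (538.4, -336.0), 'm': array([ 536.5, -335.8]), 'L': (26, 16), 'yaw': -13.4, 'zt': array([304.8, 306.6])}
red {'px': array([ 13., 362.]), 'A': np.int32(62), 'c': (617.5, -499.0), 'm': array([ 617.7, -500.4]), 'L': (30, 16), 'yaw': -7.4, 'zt': array([325.8, 326.9])}
red {'px': array([ 31., 368.]), 'A': np.int32(98), 'c': (636.6, -482.9), 'm': array([ 637. , -482.5]), 'L': (43, 25), 'yaw': -38.3, 'zt': array([322.6, 324.7])}
```

View pics/w1.png

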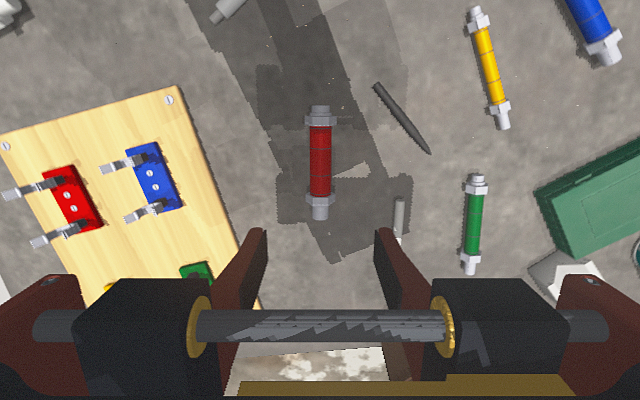

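Wrist view: the red gauge is at (320,161), with its long plug toward the far end. The punch (405,120) and drill (398,215) are well clear of the fingers. Nothing else here is red and gauge-shaped, and the white one is near (228,8). Now gripping it.

```bash
python3 -m creep '[-0.002,0.001,-0.04,0,-0.002,0.001,-0.08,0,-0.002,0.001,-0.12,0,-0.002,0.001,-0.16,0,-0.002,0.001,-0.19,0,-0.002,0.001,-0.21,0,-0.002,0.001,-0.2185,0,-0.002,0.001,-0.2185,0]' 0.6; python3 -m creep '[0,0,0,0,0,0,0,0,0,0,0,0,0,0,0,0,0,0,0,0,0,0,0,0]' 0; python3 -m creep '[0,0,0.04,0,0,0,0.08,0,0,0,0.12,0,0,0,0.15,0,0,0,0.15,0]'
python3 -c "
from w import *
wrist('w2',['red'],z=150)"
```

```text
t: 1.65
ee_pos: [511.7, 39.9, 2.4]
orientation: [-0.619, -3.076, 0.001]
ft_force: [0.0, -1.0, 0.3]
width: 52.4
grasp_force: 0.0
t: 2.15
ee_pos: [513.8, 40.0, 5.3]
orientation: [0.617, 3.078, 0.001]
ft_force: [-1.1, -0.6, 7.3]
width: 25.7
grasp_force: 30.0
t: 2.57
ee_pos: [516.6, 40.3, 160.2]
orientation: [0.616, 3.07, 0.004]
ft_force: [1.7, -0.4, -2.3]
width: 25.3
grasp_force: 30.0
tcp [516.6  40.3 160.2] yaw 67.3 F [ 1.7 -0.4 -2.3] w 25.3 t 2.57 cam [439.  73. 321.]
red {'px': array([320., 176.]), 'A': np.int32(117), 'c': (481.1, 56.3), 'm': array([481.4,  56. ]), 'L': (29, 3), 'yaw': 68.4, 'zt': array([181.7, 183.3])}
red {'px': array([ 28., 216.]), 'A': np.int32(2542), 'c': (437.8, -114.3), 'm': array([ 437.8, -112.6]), 'L': (48, 25), 'yaw': -7.9, 'zt': array([18.2, 19.6])}
red {'px': array([320., 200.]), 'A': np.int32(2161), 'c': (495.0, 50.2), 'm': array([495. ,  50.1]), 'L': (29, 29), 'yaw': 67.3, 'zt': array([181.2, 183.2])}
red {'px': array([320., 251.]), 'A': np.int32(2622), 'c': (525.9, 37.3), 'm': array([525.9,  37.3]), 'L': (42, 30), 'yaw': -22.8, 'zt': array([181.5, 183.
[... 263 characters left out ...]
, 'L': (29, 25), 'yaw': 67.1, 'zt': array([181.5, 183.5])}
red {'px': array([ 13., 301.]), 'A': np.int32(131), 'c': (482.0, -159.3), 'm': array([ 482. , -160.3]), 'L': (27, 6), 'yaw': -76.1, 'zt': array([254.1, 257.7])}
red {'px': array([ 38., 308.]), 'A': np.int32(88), 'c': (491.5, -149.1), 'm': array([ 492.3, -149. ]), 'L': (18, 8), 'yaw': -70.6, 'zt': array([253.9, 255.8])}
red {'px': array([ 19., 316.]), 'A': np.int32(68), 'c': (492.5, -163.5), 'm': array([ 492.8, -164.1]), 'L': (15, 7), 'yaw': -71.3, 'zt': array([258. , 260.2])}
red {'px': array([ 59., 387.]), 'A': np.int32(61), 'c': (553.9, -178.0), 'm': array([ 554. , -178.5]), 'L': (13, 11), 'yaw': -67.9, 'zt': array([255.1, 256.8])}
```

View pics/w2.png

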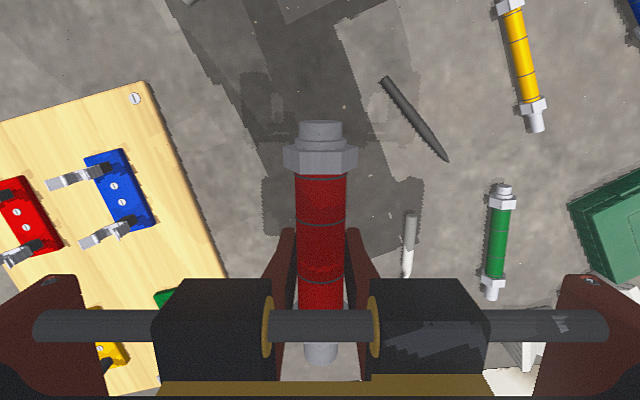

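In hand, the red gauge runs straight up the image, with the near nut/handle edge at about (320,174). I'll work out its axial offset from that edge, then go over the board.

```bash
cat >> w.py <<'E'
def inhand(col,zc):
    """axial offset of mid-handle from TCP along gauge +x, from the near nut edge; zc = axis height above TCP"""
    f=np.load("wlast.npz");im=f['im'];k=cams.get_calibration("wrist");o=get_obs()
    m=mask(im,col,120);cols=m[100:260,300:340];r=np.where(cols.sum(1)>10)[0][0]+100
    z=o['ee_pos'][2]+zc+H[col]
    P=rays([[320,r]],k,f['R'],f['C'],z)[0]; y=Ro.from_rotvec(o['orientation']).as_matrix()[:,1]
    ax=np.array([y[1],-y[0]]);ax=ax*np.sign(ax[0]);s=ax@(P[:2]-o['ee_pos'][:2])
    print('row',r,'edge s',s.round(1),'-> mid offset',(s+42).round(1))
E
python3 -c "
from w import *
inhand('red',12)"
python3 -m creep '[-0.04,-0.04,0.05,0.12,-0.07,-0.08,0.05,0.25,-0.07,-0.12,0.05,0.262,-0.07,-0.16,0.05,0.262,-0.07,-0.2,0.05,0.262,-0.07,-0.22,0.05,0.262,-0.07,-0.22,0.05,0.262,-0.07,-0.22,0.05,0.262]'
python3 -c "
from w import *
wrist('w3',HUE,z=19,minA=300)"
```

```text
row 175 edge s -46.7 -> mid offset -4.7
t: 3.28
ee_pos: [441.7, -181.8, 202.5]
orientation: [-0.217, -3.132, -0.001]
ft_force: [-0.2, -0.0, -2.0]
width: 25.0
grasp_force: 30.0
tcp [ 441.7 -181.8  202.5] yaw 82.1 F [-0.2 -0.  -2. ] w 25.0 t 3.28 cam [ 361. -170.  364.]
yellow {'px': array([266., 327.]), 'A': np.int32(427), 'c': (645.7, -281.8), 'm': array([ 644.9, -282.8]), 'L': (100, 15), 'yaw': -14.2, 'zt': array([300.7, 303.7])}
yellow {'px': array([374., 327.]), 'A': np.int32(413), 'c': (665.6, -139.8), 'm': array([ 664.6, -138.7]), 'L': (100, 15), 'yaw': -0.8, 'zt': array([300.1, 303.5])}
yellow {'px': array([339., 387.]), 'A': np.int32(5655), 'c': (755.1, -217.6), 'm': array([ 761.7, -198.1]), 'L': (493, 39), 'yaw': 82.1, 'zt': array([309.6, 311.6])}
green {'px': array([630., 281.]), 'A': np.int32(457), 'c': (639.0, 191.4), 'm': array([639.3, 191. ]), 'L': (47, 26), 'yaw': -18.6, 'zt': array([16.5, 20.3])}
blue {'px': array([38., 53.]), 'A': np.int32(1234), 'c': (279.7, -449.0), 'm': array([ 280.1, -450. ]), 'L': (105, 28), 'yaw': -60.9, 'zt': array([-161.1, -145.9])}
blue {'px'
[... 256 characters left out ...]
L': (85, 38), 'yaw': -8.0, 'zt': array([18.3, 19.5])}
red {'px': array([320., 200.]), 'A': np.int32(2099), 'c': (476.7, -186.2), 'm': array([ 476.7, -186. ]), 'L': (59, 58), 'yaw': 80.9, 'zt': array([224., 226.])}
red {'px': array([320., 251.]), 'A': np.int32(2528), 'c': (542.8, -195.4), 'm': array([ 543.1, -194.9]), 'L': (84, 60), 'yaw': -7.9, 'zt': array([223.9, 225.9])}
red {'px': array([320., 295.]), 'A': np.int32(1278), 'c': (601.7, -203.3), 'm': array([ 605.2, -203.9]), 'L': (58, 50), 'yaw': 82.1, 'zt': array([223.6, 225.7])}
red {'px': array([ 23., 303.]), 'A': np.int32(599), 'c': (569.1, -588.2), 'm': array([ 564.1, -590.2]), 'L': (121, 39), 'yaw': -65.9, 'zt': array([297.3, 304.3])}
```

View pics/w3.png

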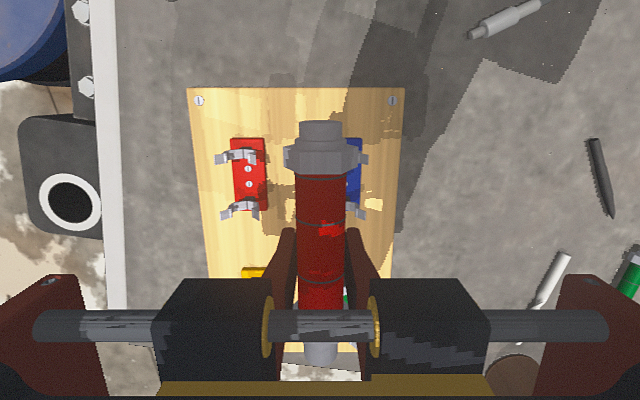

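The red holder is at (250,172), with a clean 85x38 outline and yaw -8. Estimates along the axis differ by a few mm between cameras. I'll hover low over the holder and compare gauge with holder in the fixed views.

```bash
python3 -m creep '[-0.004,-0.04,0,0,-0.008,-0.08,0,0,-0.008,-0.08,-0.04,0,-0.008,-0.08,-0.08,0,-0.008,-0.08,-0.121,0,-0.008,-0.08,-0.121,0,-0.008,-0.08,-0.121,0,-0.008,-0.08,-0.121,0]'
python3 - <<'E'
from w import *
o=get_obs();print(o['ee_pos'].round(1) if hasattr(o['ee_pos'],'round') else o['ee_pos'])
out=[]
for c,x in (("scene",(340,395,130,190)),("side",(315,390,110,170))):
    im,d=cams.get_image(c);k=cams.get_calibration(c);R,C=pose(k);np.savez(c+"1.npz",im=im,d=d)
    for z in (19,95):
        for b in blobs(im,d,k,R,C,'red',z,minA=25): print(c,z,b)
    u0,u1,v0,v1=x;out.append(cv2.resize(im[v0:v1,u0:u1],(560,300 if 0 else int(560*(v1-v0)/(u1-u0))),interpolation=cv2.INTER_CUBIC)[:290])
cv2.imwrite('pics/rel1.png',np.vstack([cv2.resize(i,(560,290)) if 0 else i for i in out])[:,:,::-1])
E
```

```text
t: 4.0
ee_pos: [435.8, -259.2, 84.3]
orientation: [0.208, 3.134, -0.0]
ft_force: [0.3, 0.5, -2.0]
width: 25.3
grasp_force: 30.0
[ 435.8 -259.2   84.3]
scene 19 {'px': array([122., 101.]), 'A': np.int32(9628), 'c': (1702.4, -29.1), 'm': array([1590.4,   58.1]), 'L': (1399, 450), 'yaw': -16.2, 'zt': array([-297.5,  -11.5])}
scene 19 {'px': array([57., 43.]), 'A': np.int32(80), 'c': (2425.6, -25.7), 'm': array([2414.7,  -19. ]), 'L': (197, 47), 'yaw': -17.8, 'zt': array([18.7, 22.7])}
scene 19 {'px': array([41., 50.]), 'A': np.int32(69), 'c': (2390.3, 80.4), 'm': array([2389.9,   79.6]), 'L': (125, 40), 'yaw': -14.0, 'zt': array([122. , 135.8])}
scene 19 {'px': array([386., 121.]), 'A': np.int32(60), 'c': (577.1, -546.6), 'm': array([ 580.9, -550.9]), 'L': (69, 40), 'yaw': -67.2, 'zt': array([224.3, 237.9])}
scene 19 {'px': array([362., 141.]), 'A': np.int32(25), 'c': (574.1, -371.8), 'm': array([ 573.5, -372.5]), 'L': (44, 18), 'yaw': -10.1, 'zt': array([176.1, 183.6])}
scene 19 {'px': array([376., 151.]), 'A': np.int32(154), 'c': (497.4, -354.6), 'm': array([ 492.1, -353.1]), 'L': (11
[... 2976 characters left out ...]
'yaw': -1.1, 'zt': array([185.5, 194. ])}
side 95 {'px': array([353., 129.]), 'A': np.int32(196), 'c': (435.8, -284.4), 'm': array([ 435. , -265.5]), 'L': (99, 77), 'yaw': -85.9, 'zt': array([103.6, 163.3])}
side 95 {'px': array([ 16., 201.]), 'A': np.int32(3026), 'c': (1265.2, 205.9), 'm': array([1172.3,  310. ]), 'L': (715, 94), 'yaw': -42.8, 'zt': array([-584.1, -340.4])}
side 95 {'px': array([352., 151.]), 'A': np.int32(129), 'c': (406.7, -130.3), 'm': array([ 406. , -130.7]), 'L': (72, 36), 'yaw': -4.8, 'zt': array([17.2, 20.2])}
side 95 {'px': array([447., 315.]), 'A': np.int32(116), 'c': (108.5, 381.3), 'm': array([108.4, 381.9]), 'L': (39, 13), 'yaw': 63.0, 'zt': array([12.7, 15.3])}
```

View pics/rel1.png

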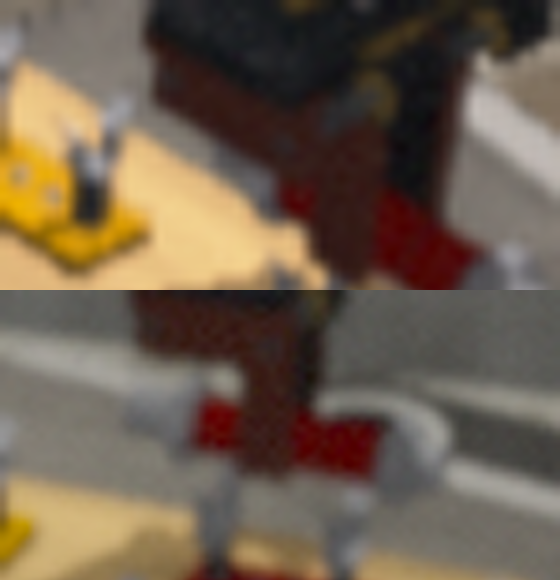

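```bash
python3 - <<'E'
from w import *
im=np.load('side1.npz')['im'];k=cams.get_calibration('side');R,C=pose(k)
a=np.array([.9903,-.1392]);b=np.array([.1392,.9903])
for n,uv,z in (('handleL',(315+197/7.47,110+(425-290)/7.47),96),('handleR',(315+382/7.47,110+(445-290)/7.47),96)):
    P=rays([uv],k,R,C,z)[0];print(n,(a@P[:2]).round(1),(b@P[:2]).round(1))
# predicted pixels of gauge-plane features in crop coords for holder s0=464, lateral -197
for s0 in (462,465,468):
  for lat in (-197.5,):
    for s,l,z in ((-29,0,62),(29,0,62),(-29,18,25),(29,18,25),(-43,19,19),(43,19,19)):
        X=np.r_[a*(s0+s)+b*(lat+l),z];u,v=proj(X,k,R,C);print(s0,(s,l,z),round((u-315)*7.47),round((v-110)*7.47+290),end=' | ')
    print()
crop=im[115:165,315:390];cv2.imwrite('pics/rel2.png',cv2.resize(crop,(750,500),interpolation=cv2.INTER_CUBIC)[:,:,::-1])
E
```

```text
handleL 501.2 -190.0
handleR 424.0 -203.5
462 (-29, 0, 62) 353 519 | 462 (29, 0, 62) 225 493 | 462 (-29, 18, 25) 335 615 | 462 (29, 18, 25) 208 588 | 462 (-43, 19, 19) 365 635 | 462 (43, 19, 19) 177 594 | 
465 (-29, 0, 62) 346 518 | 465 (29, 0, 62) 218 491 | 465 (-29, 18, 25) 328 614 | 465 (29, 18, 25) 201 586 | 465 (-43, 19, 19) 358 634 | 465 (43, 19, 19) 170 593 | 
468 (-29, 0, 62) 340 516 | 468 (29, 0, 62) 212 490 | 468 (-29, 18, 25) 321 612 | 468 (29, 18, 25) 195 585 | 468 (-43, 19, 19) 351 633 | 468 (43, 19, 19) 164 592 |
```

View pics/rel2.png

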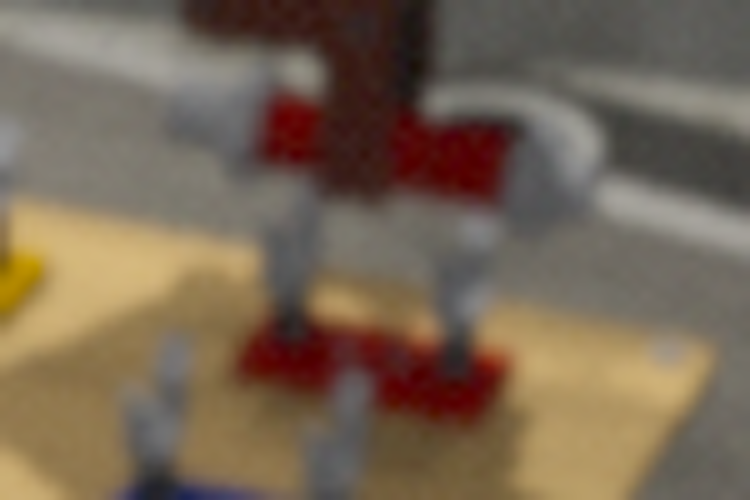

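Side view: the handle spans crop columns 260–505, the clips are at 293 and 465, and the base spans 240–505. So the gauge is axially aligned to within about 1–2 mm. Pressing down in stages while watching the force.

```bash
python3 -m creep '[0.001,0,-0.015,0,0.001,0,-0.025,0,0.001,0,-0.032,0,0.001,0,-0.036,0,0.001,0,-0.036,0]';python3 -m creep '[0,0,-0.003,0,0,0,-0.006,0,0,0,-0.007,0,0,0,-0.007,0]'
```

```text
t: 4.52
ee_pos: [438.7, -263.0, 49.0]
orientation: [0.208, 3.128, -0.009]
ft_force: [2.1, -13.3, -12.2]
width: 25.4
grasp_force: 30.0
t: 4.85
ee_pos: [438.8, -263.4, 42.3]
orientation: [0.209, 3.128, -0.009]
ft_force: [0.1, -13.9, -6.4]
width: 25.3
grasp_force: 30.0
```

Lips are pulling the tool 3–4 mm toward -y, so the wrist camera's lateral estimate was right. I'll follow that and finish pressing.

```bash
python3 -m creep '[0,-0.002,0,0,0,-0.004,0,0,0,-0.004,-0.002,0,0,-0.004,-0.003,0,0,-0.004,-0.003,0]';python3 -m creep '[0,0,-0.002,0,0,0,-0.003,0,0,0,-0.003,0]'
python3 - <<'E'
from w import *
im,d=cams.get_image('side');np.savez('side2.npz',im=im,d=d)
im2,_=cams.get_image('scene')
a=cv2.resize(im[115:165,315:390],(600,400),interpolation=cv2.INTER_CUBIC);b=cv2.resize(im2[140:190,330:405],(300,200),interpolation=cv2.INTER_CUBIC)
a[:200,:300]=a[:200,:300];cv2.imwrite('pics/r3.png',a[:,:,::-1])
E
```

```text
t: 5.27
ee_pos: [437.7, -264.7, 40.0]
orientation: [0.209, 3.131, -0.003]
ft_force: [-1.4, 2.5, 22.8]
width: 25.4
grasp_force: 30.0
t: 5.52
ee_pos: [438.6, -264.9, 38.2]
orientation: [0.209, 3.129, -0.004]
ft_force: [-2.3, 5.6, 35.9]
width: 25.0
grasp_force: 30.0
```

View pics/r3.png

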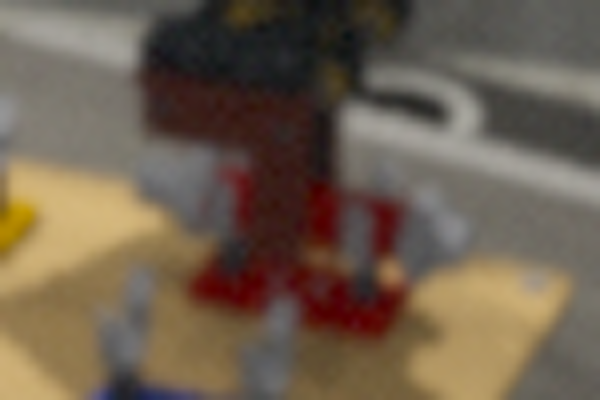

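Red is rigidly seated: TCP at 40 mm, contact at 36 N. I'll nudge it 2 mm along, release, then rise over the board centre to measure all the holders with the wrist camera.

```bash
python3 -m creep '[0,0,0.003,0,0.002,0,0.004,0,0.003,0,0.004,0,0.003,0,0.004,0]'; python3 -m creep '[0,0,0,0,0,0,0,0,0,0,0,0]' 0.5;  python3 -m creep '[0,0,0.04,0,0,0,0.08,0,0.03,0.02,0.11,0,0.06,0.04,0.14,0,0.084,0.05,0.18,0,0.084,0.05,0.2,0,0.084,0.05,0.2,0,0.084,0.05,0.2,0,0.084,0.05,0.2,0]'
python3 -c "
from w import *
wrist('w4',HUE,z=19,minA=400)"
```

```text
t: 5.95
ee_pos: [438.2, -264.3, 38.7]
orientation: [-0.208, -3.133, 0.001]
ft_force: [-5.7, -4.6, 6.3]
width: 25.5
grasp_force: 30.0
t: 6.2
ee_pos: [438.8, -263.7, 38.1]
orientation: [-0.21, -3.134, -0.001]
ft_force: [-0.4, 0.3, 0.0]
width: 41.2
grasp_force: 0.0
t: 6.95
ee_pos: [522.1, -213.5, 237.4]
orientation: [-0.209, -3.133, -0.001]
ft_force: [0.2, 0.4, -0.2]
width: 44.2
grasp_force: 0.0
tcp [ 522.1 -213.5  237.4] yaw 82.4 F [ 0.2  0.4 -0.2] w 44.2 t 6.95 cam [ 441. -202.  399.]
yellow {'px': array([276., 219.]), 'A': np.int32(942), 'c': (598.1, -285.9), 'm': array([ 586.8, -280.3]), 'L': (88, 39), 'yaw': -9.4, 'zt': array([18.2, 44.2])}
yellow {'px': array([230., 327.]), 'A': np.int32(575), 'c': (748.8, -376.8), 'm': array([ 748.2, -378.4]), 'L': (112, 24), 'yaw': -16.9, 'zt': array([335.1, 338.4])}
yellow {'px': array([411., 327.]), 'A': np.int32(558), 'c': (784.1, -114.7), 'm': array([ 783.2, -112.8]), 'L': (112, 24), 'yaw': 1.8, 'zt': array([334.8, 338.3])}
yellow {'px': array([380., 387.]), 'A': np.int32(5630), 'c': (885.1, -186.5), 'm': array([ 892.1, -166.3]), 'L': (545, 
[... 152 characters left out ...]
': (81, 25), 'yaw': -18.7, 'zt': array([16.3, 20.4])}
blue {'px': array([36., 14.]), 'A': np.int32(908), 'c': (315.9, -495.2), 'm': array([ 316.3, -497.1]), 'L': (94, 19), 'yaw': -78.2, 'zt': array([-167.7, -146.9])}
blue {'px': array([364.,  91.]), 'A': np.int32(1018), 'c': (442.7, -154.4), 'm': array([ 442.9, -150.6]), 'L': (67, 37), 'yaw': -8.0, 'zt': array([18.3, 19.6])}
red {'px': array([266.,  93.]), 'A': np.int32(2299), 'c': (432.2, -263.3), 'm': array([ 430.7, -264.5]), 'L': (90, 39), 'yaw': -7.7, 'zt': array([60.8, 63.9])}
red {'px': array([ 25., 304.]), 'A': np.int32(614), 'c': (670.4, -661.7), 'm': array([ 669.2, -663.1]), 'L': (120, 52), 'yaw': -51.9, 'zt': array([332.5, 339. ])}
```

View pics/w4.png

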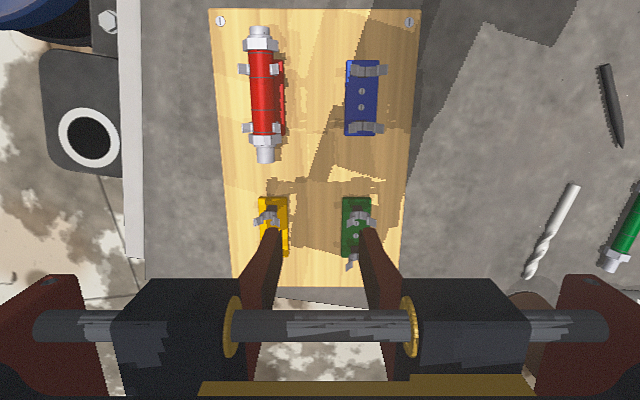

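Red is home: its top surface reads 61–64 mm where 64 is expected, and both clips sit inside the nuts. Relative to red, the holders form a 165×110 grid at yaw -8°. Next is green.

```bash
python3 -m creep '[0.014,0.039,0,-0.11,0.028,0.078,0,-0.21,0.042,0.117,0,-0.21,0.056,0.156,0,-0.21,0.07,0.195,0,-0.21,0.084,0.234,0,-0.21,0.098,0.273,0,-0.21,0.112,0.312,0,-0.21,0.126,0.351,0,-0.21,0.135,0.385,0,-0.21]' 0.6;python3 -m creep '[0.006,0.021,0,0,0.006,0.021,0,0,0.006,0.021,0,0,0.006,0.021,0,0]'
python3 - <<'E'
from w import *
wrist('w5',['green'],minA=300)
im,d=(np.load('scene1.npz')[q] for q in('im','d'));k=cams.get_calibration('scene');R,C=pose(k);m=k['mtx']
for u,v in((236,150),(236,172),(225,160),(247,160)):
    D=d[v,u];print(u,v,(R@np.array([(u-m[0,2])/m[0,0]*D,(v-m[1,2])/m[1,1]*D,D])+C).round())
E
```

```text
t: 7.83
ee_pos: [657.6, 172.7, 235.8]
orientation: [-0.537, -3.092, 0.002]
ft_force: [-0.1, -1.1, -0.3]
width: 53.1
grasp_force: 0.0
t: 8.17
ee_pos: [662.9, 190.7, 236.4]
orientation: [-0.538, -3.092, 0.003]
ft_force: [0.7, -0.8, 0.7]
width: 52.7
grasp_force: 0.0
tcp [662.9 190.7 236.4] yaw 70.3 F [ 0.7 -0.8  0.7] w 52.7 t 8.17 cam [586. 219. 398.]
green {'px': array([322., 170.]), 'A': np.int32(521), 'c': (672.4, 189.4), 'm': array([672. , 189.9]), 'L': (54, 16), 'yaw': -19.3, 'zt': array([19.2, 21. ])}
green {'px': array([ 50., 221.]), 'A': np.int32(1567), 'c': (616.4, -179.6), 'm': array([ 614.6, -177.9]), 'L': (86, 45), 'yaw': -7.3, 'zt': array([18.3, 19.7])}
236 150 [829.  31.  73.]
236 172 [771.  87.  38.]
225 160 [808.  97.  78.]
247 160 [760.  41.  70.]
```

View pics/w5.png

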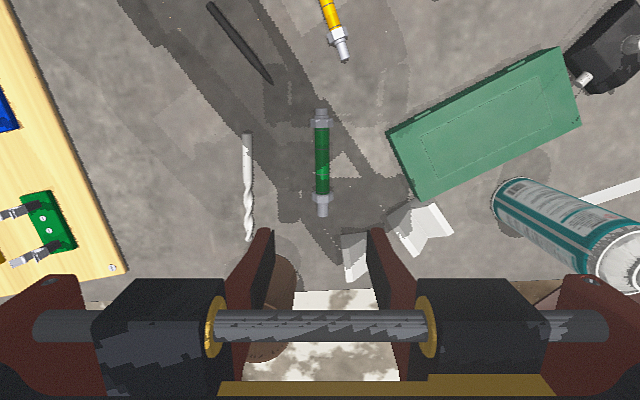

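Green gauge at (322,160), handle rows 128–193, long plug toward the far end. The drill is 75 px left, clear of the fingers. Compute the centre.

```bash
cat >> w.py <<'E'
def loc(col,box):
    f=np.load("wlast.npz");im=f['im'];k=cams.get_calibration("wrist");u0,u1,v0,v1=box
    m=np.zeros(im.shape[:2],np.uint8);m[v0:v1,u0:u1]=mask(im,col,90)[v0:v1,u0:u1]
    v,u=np.where(m);P=rays(np.c_[u,v],k,f['R'],f['C'],H[col])
    (cx,cy),(w,h),a=cv2.minAreaRect(P[:,:2].astype(np.float32));a=a if w>h else a+90;print('loc',round(cx,1),round(cy,1),'L',round(w),round(h),'yaw',round((a+90)%180-90,1),'rows',v.min(),v.max())
E
python3 -c "
from w import *
loc('green',(300,345,115,205))"
```

```text
loc 661.6 193.2 L 16 85 yaw -19.3 rows 128 194
```

```bash
python3 -m creep '[-0.003,0.001,-0.04,0,-0.003,0.001,-0.08,0,-0.003,0.001,-0.12,0,-0.003,0.001,-0.16,0,-0.003,0.001,-0.2,0,-0.003,0.001,-0.22,0,-0.003,0.001,-0.23,0,-0.003,0.001,-0.234,0,-0.003,0.001,-0.234,0]' 0.5; python3 -m creep '[0,0,0,0,0,0,0,0,0,0,0,0,0,0,0,0,0,0,0,0,0,0,0,0]' 0; python3 -m creep '[0,0,0.04,0,0,0,0.08,0,0,0,0.12,0,0,0,0.15,0,0,0,0.15,0,0,0,0.15,0]'
python3 -c "
from w import *
wrist('w6',[])
inhand('green',8)"
```

```text
t: 8.97
ee_pos: [661.1, 192.1, 4.2]
orientation: [-0.539, -3.095, 0.0]
ft_force: [0.3, -0.0, -0.5]
width: 43.8
grasp_force: 0.0
t: 9.47
ee_pos: [661.7, 193.3, 5.4]
orientation: [0.537, 3.094, 0.001]
ft_force: [-0.7, -0.8, 6.7]
width: 17.3
grasp_force: 30.0
t: 9.97
ee_pos: [662.0, 193.4, 156.3]
orientation: [0.537, 3.092, 0.003]
ft_force: [-0.2, 0.6, -3.3]
width: 17.5
grasp_force: 30.0
tcp [662.  193.4 156.3] yaw 70.3 F [-0.2  0.6 -3.3] w 17.5 t 9.97 cam [584. 222. 317.]
row 180 edge s -42.3 -> mid offset -0.3
```

```bash
python3 -m creep '[-0.0045,-0.037,0,0.1,-0.009,-0.074,0,0.205,-0.0135,-0.111,0,0.205,-0.018,-0.148,0,0.205,-0.0225,-0.185,0,0.205,-0.027,-0.222,0,0.205,-0.0315,-0.26,0,0.205,-0.036,-0.297,0,0.205,-0.0405,-0.334,0,0.205,-0.045,-0.371,0,0.205]'; python3 -m creep '[0,0,-0.03,0,0,0,-0.06,0,0,0,-0.07,0,0,0,-0.08,0,0,0,-0.09,0,0,0,-0.096,0,0,0,-0.1,0,0,0,-0.1,0]'
```

```text
t: 10.85
ee_pos: [613.7, -179.1, 151.2]
orientation: [-0.217, -3.129, -0.002]
ft_force: [0.9, -0.2, -2.2]
width: 17.5
grasp_force: 30.0
t: 11.52
ee_pos: [616.6, -178.1, 54.7]
orientation: [0.217, 3.133, -0.001]
ft_force: [-0.6, -3.3, -4.7]
width: 17.0
grasp_force: 30.0
```

```bash
python3 -m creep '[0,-0.001,-0.003,0,0,-0.001,-0.006,0,0,-0.001,-0.009,0,0,-0.001,-0.009,0]'; python3 -m creep '[0,0,-0.003,0,0,0,-0.005,0,0,0,-0.007,0,0,0,-0.007,0]'
```

```text
t: 11.85
ee_pos: [617.6, -178.8, 46.1]
orientation: [0.217, 3.131, -0.001]
ft_force: [3.8, 0.2, -5.1]
width: 17.5
grasp_force: 30.0
t: 12.18
ee_pos: [618.5, -178.9, 43.2]
orientation: [0.217, 3.129, -0.001]
ft_force: [-7.1, 5.2, 33.6]
width: 17.6
grasp_force: 30.0
```

```bash
python3 -m creep '[0,0,0.003,0,0,0,0.005,0,0,0,0.005,0]'; python3 -m creep '[0,0,0,0,0,0,0,0,0,0,0,0]' 0.45;  python3 -m creep '[0,0,0.04,0,0,0,0.08,0,0,0,0.12,0,0,0,0.16,0,0,0,0.195,0,0,0,0.195,0,0,0,0.195,0]'
cat >> w.py <<'E'
def home(col,s0,l0):
    """rows of handle ends & height of top in holder frame from the last wrist depth picture"""
    f=np.load("wlast.npz");im,d=f['im'],f['d'];k=cams.get_calibration("wrist");m=k['mtx']
    v,u=np.where(d>0);D=d[v,u];X=np.c_[(u-m[0,2])/m[0,0]*D,(v-m[1,2])/m[1,1]*D,D]@f['R'].T+f['C']
    S=X[:,0]*.9903-X[:,1]*.1392-s0;L=X[:,0]*.1392+X[:,1]*.9903-l0
    for s in range(-68,80,4):
        q=(abs(S-s)<2)&(abs(L)<5)&(X[:,2]<110)
        if q.sum()>3: print(s,np.percentile(X[q,2],90).round(1),im[v[q],u[q]].mean(0).round().astype(int).tolist(),end='; ')
    print()
E
python3 -c "
from w import *
wrist('w7',['green'],z=19,minA=300)
home('green',633,-91)"
```

```text
t: 12.43
ee_pos: [616.9, -178.7, 43.6]
orientation: [0.217, 3.132, -0.0]
ft_force: [2.3, 2.1, 3.9]
width: 17.4
grasp_force: 30.0
t: 12.68
ee_pos: [615.4, -179.0, 42.8]
orientation: [-0.218, -3.133, -0.0]
ft_force: [-0.1, -0.5, -0.8]
width: 33.8
grasp_force: 0.0
t: 13.27
ee_pos: [616.9, -179.5, 240.5]
orientation: [0.218, 3.13, -0.002]
ft_force: [0.3, -0.0, 0.6]
width: 39.7
grasp_force: 0.0
tcp [ 616.9 -179.5  240.5] yaw 82.0 F [ 0.3 -0.   0.6] w 39.7 t 13.27 cam [ 535. -167.  402.]
-68 9.0 [157, 128, 89]; -64 57.2 [130, 116, 100]; -60 58.2 [121, 116, 117]; -56 59.5 [119, 114, 115]; -52 63.1 [121, 117, 117]; -48 62.8 [129, 126, 127]; -44 63.1 [125, 123, 124]; -40 59.9 [66, 75, 50]; -36 59.8 [62, 77, 43]; -32 60.0 [61, 73, 43]; -28 60.1 [62, 73, 42]; -24 59.7 [61, 79, 44]; -20 59.8 [61, 85, 47]; -16 60.0 [67, 81, 54]; -12 60.0 [61, 85, 48]; -8 59.9 [60, 89, 49]; -4 59.5 [60, 92, 50]; 0 59.9 [59, 96, 51]; 4 60.2 [59, 98, 53]; 8 59.9 [59, 100, 53]; 12 59.9 [58, 106, 56]; 16 59.7 [67, 102, 65]; 20 59.7 [57, 90, 49]; 24 60.1 [58, 84, 47]; 28 59.6 [57, 89, 50]; 32 59.5 [56, 90, 50]; 36 59.5 [56, 90, 49]; 40 62.7 [76, 91, 72]; 44 62.8 [145, 143, 147]; 48 63.0 [153, 151, 155]; 52 62.6 [147, 146, 150]; 56 59.2 [140, 138, 142]; 60 57.5 [142, 140, 144]; 64 58.3 [142, 140, 144]; 68 57.6 [141, 139, 144]; 72 57.6 [146, 140, 137];
```

Green is home: top at 60 mm along the whole handle, as expected, and centred to about 1 mm. Next is yellow.

```bash
python3 -m creep '[-0.0119,0.0397,0,0.1,-0.0238,0.0794,0,0.156,-0.0357,0.119,0,0.156,-0.0476,0.1588,0,0.156,-0.0595,0.1985,0,0.156,-0.0714,0.2382,0,0.156,-0.0833,0.278,0,0.156,-0.0952,0.3176,0,0.156,-0.107,0.357,0,0.156,-0.119,0.397,0,0.156]' 0.5;python3 -m creep '[-0.013,0.04,0,0,-0.013,0.04,0,0,-0.013,0.04,0,0,-0.013,0.04,0,0,-0.013,0.04,0,0]'
python3 -c "
from w import *
wrist('w8',['yellow','blue'],minA=300)
loc('yellow',(290,350,100,220))"
```

```text
t: 14.15
ee_pos: [494.7, 219.0, 235.8]
orientation: [0.027, -3.137, 0.003]
ft_force: [0.6, 0.7, -0.1]
width: 44.1
grasp_force: 0.0
t: 14.57
ee_pos: [483.8, 256.5, 237.0]
orientation: [0.025, -3.139, 0.002]
ft_force: [-0.0, 0.8, -0.8]
width: 43.6
grasp_force: 0.0
tcp [483.8 256.5 237. ] yaw 90.9 F [-0.   0.8 -0.8] w 43.6 t 14.57 cam [402. 256. 399.]
yellow {'px': array([321., 163.]), 'A': np.int32(659), 'c': (486.3, 257.8), 'm': array([484.5, 257.8]), 'L': (80, 13), 'yaw': 0.9, 'zt': array([15.2, 17. ])}
yellow {'px': array([230., 327.]), 'A': np.int32(560), 'c': (739.6, 125.6), 'm': array([739.7, 124. ]), 'L': (115, 24), 'yaw': -8.3, 'zt': array([334.7, 337.9])}
yellow {'px': array([411., 327.]), 'A': np.int32(560), 'c': (734.8, 395.6), 'm': array([734.2, 397.7]), 'L': (114, 24), 'yaw': 10.7, 'zt': array([334.4, 337.9])}
yellow {'px': array([381., 387.]), 'A': np.int32(5592), 'c': (848.0, 339.1), 'm': array([852.1, 360.6]), 'L': (555, 44), 'yaw': -89.0, 'zt': array([344. , 346.1])}
blue {'px': array([316.,  18.]), 'A': np.int32(2957), 'c': (329.7, 254.6), 'm': array([320.5, 249.6]), 'L': (114, 54), 'yaw': -89.1, 'zt': array([47.3, 48.9])}
blue {'px': array([404., 145.]), 'A': np.int32(1128), 'c': (460.5, 360.6), 'm': array([459. , 360.4]), 'L': (86, 22), 'yaw': 17.0, 'zt': array([22.7, 24.9])}
loc 478.0 256.0 L 97 33 yaw 15.2 rows 124 195
```

```bash
python3 -m creep '[0.001,0,-0.04,0,0.001,0,-0.08,0,0.001,0,-0.12,0,0.001,0,-0.16,0,0.001,0,-0.2,0,0.001,0,-0.22,0,0.001,0,-0.23,0,0.001,0,-0.235,0,0.001,0,-0.235,0]' 0.45; python3 -m creep '[0,0,0,0,0,0,0,0,0,0,0,0,0,0,0,0,0,0,0,0,0,0,0,0]' 0; python3 -m creep '[0,0,0.04,0,0,0,0.08,0,0,0,0.12,0,0,0,0.15,0,0,0,0.15,0,0,0,0.15,0]'
python3 -c "
from w import *
wrist('w9',[])
inhand('yellow',6)"
```

```text
t: 15.37
ee_pos: [485.4, 257.2, 2.9]
orientation: [0.025, -3.141, 0.001]
ft_force: [0.1, 1.3, -0.2]
width: 39.4
grasp_force: 0.0
t: 15.87
ee_pos: [485.7, 258.3, 4.2]
orientation: [-0.027, 3.14, 0.001]
ft_force: [-0.3, -1.1, 7.8]
width: 13.4
grasp_force: 30.0
t: 16.37
ee_pos: [485.9, 258.5, 155.0]
orientation: [-0.027, 3.138, 0.003]
ft_force: [-0.5, -0.2, -2.4]
width: 13.1
grasp_force: 30.0
tcp [485.9 258.5 155. ] yaw 91.0 F [-0.5 -0.2 -2.4] w 13.1 t 16.37 cam [403. 257. 316.]
row 176 edge s -43.1 -> mid offset -1.1
```

```bash
python3 -m creep '[0.0085,-0.04,0,-0.1,0.017,-0.08,0,-0.156,0.0255,-0.12,0,-0.156,0.034,-0.16,0,-0.156,0.0425,-0.2,0,-0.156,0.051,-0.24,0,-0.156,0.0595,-0.28,0,-0.156,0.068,-0.32,0,-0.156,0.0765,-0.36,0,-0.156,0.085,-0.4,0,-0.156]'; python3 -m creep '[0.0085,-0.04,0,0,0.017,-0.08,0,0,0.0255,-0.12,0,0,0.031,-0.146,0,0,0.031,-0.146,-0.02,0,0.031,-0.146,-0.05,0,0.031,-0.146,-0.07,0,0.031,-0.146,-0.085,0,0.031,-0.146,-0.094,0,0.031,-0.146,-0.099,0]'; python3 -m creep '[0,0,-0.002,0,0,0,-0.004,0,0,0,-0.004,0]'
```

```text
t: 17.25
ee_pos: [568.4, -143.7, 150.5]
orientation: [-0.218, -3.13, -0.002]
ft_force: [0.9, 0.9, -1.2]
width: 13.0
grasp_force: 30.0
t: 18.08
ee_pos: [599.4, -287.4, 52.5]
orientation: [-0.217, -3.13, -0.002]
ft_force: [-7.5, 2.2, 15.2]
width: 13.3
grasp_force: 30.0
t: 18.33
ee_pos: [600.2, -287.4, 50.0]
orientation: [-0.217, -3.132, -0.001]
ft_force: [-3.7, 1.2, 1.6]
width: 13.3
grasp_force: 30.0
```

```bash
python3 -m creep '[0,0,-0.003,0,0,0,-0.005,0,0,0,-0.007,0,0,0,-0.007,0]'; python3 -m creep '[0,0,-0.002,0,0,0,-0.003,0,0,0,-0.003,0]'
```

```text
t: 18.67
ee_pos: [601.1, -287.6, 45.1]
orientation: [-0.217, -3.134, -0.001]
ft_force: [-7.9, 5.2, 18.0]
width: 13.2
grasp_force: 30.0
t: 18.92
ee_pos: [601.7, -287.7, 44.5]
orientation: [0.217, 3.133, 0.0]
ft_force: [-11.0, 9.5, 35.4]
width: 13.2
grasp_force: 30.0
```

Seated. Release, rise and check.

```bash
python3 -m creep '[0,0,0.003,0,0,0,0.004,0,0,0,0.004,0]'; python3 -m creep '[0,0,0,0,0,0,0,0,0,0,0,0]' 0.4;  python3 -m creep '[0,0,0.04,0,0,0,0.08,0,0,0,0.12,0,0,0,0.16,0,0,0,0.194,0,0,0,0.194,0,0,0,0.194,0]'
python3 -c "
from w import *
wrist('w10',[])
home('yellow',633,-201)"
```

```text
t: 19.17
ee_pos: [601.7, -287.7, 44.9]
orientation: [0.217, 3.133, 0.0]
ft_force: [-2.4, 3.9, 10.1]
width: 13.0
grasp_force: 30.0
t: 19.42
ee_pos: [601.1, -288.3, 43.7]
orientation: [0.218, 3.134, -0.0]
ft_force: [-0.4, 0.6, -0.4]
width: 29.6
grasp_force: 0.0
t: 20.0
ee_pos: [602.2, -288.9, 240.5]
orientation: [0.218, 3.129, -0.003]
ft_force: [0.0, -0.6, -1.3]
width: 35.2
grasp_force: 0.0
tcp [ 602.2 -288.9  240.5] yaw 82.0 F [ 0.  -0.6 -1.3] w 35.2 t 20.0 cam [ 520. -276.  402.]
-68 9.2 [227, 191, 129]; -64 55.8 [199, 181, 156]; -60 56.7 [182, 178, 183]; -56 57.1 [174, 172, 177]; -52 61.0 [193, 191, 196]; -48 61.3 [218, 217, 223]; -44 61.3 [212, 203, 198]; -40 58.1 [179, 137, 32]; -36 57.9 [196, 146, 11]; -32 58.1 [176, 131, 20]; -28 58.2 [147, 110, 25]; -24 57.7 [155, 116, 20]; -20 57.7 [158, 117, 12]; -16 57.9 [127, 98, 31]; -12 57.5 [146, 108, 12]; -8 57.6 [145, 108, 12]; -4 57.7 [147, 109, 13]; 0 57.8 [145, 108, 11]; 4 57.7 [146, 108, 11]; 8 57.9 [146, 108, 12]; 12 57.7 [146, 108, 9]; 16 57.8 [126, 98, 30]; 20 57.6 [145, 108, 11]; 24 58.2 [145, 108, 12]; 28 57.8 [150, 112, 18]; 32 57.6 [158, 118, 21]; 36 57.4 [150, 112, 20]; 40 59.3 [122, 102, 61]; 44 61.1 [145, 143, 149]; 48 60.9 [145, 143, 147]; 52 60.9 [138, 136, 140]; 56 56.8 [132, 131, 135]; 60 56.0 [133, 132, 137]; 64 55.7 [134, 133, 138]; 68 56.2 [133, 132, 138]; 72 56.2 [138, 132, 130];
```

Yellow is home (58 mm as expected, centred). Next is blue.

```bash
python3 -m creep '[-0.0088,0.04,0,0.1,-0.0175,0.08,0,0.2,-0.026,0.12,0,0.3,-0.035,0.16,0,0.4,-0.044,0.2,0,0.436,-0.0525,0.24,0,0.436,-0.061,0.28,0,0.436,-0.07,0.32,0,0.436,-0.079,0.36,0,0.436,-0.0875,0.4,0,0.436]' 0.55;python3 -m creep '[-0.009,0.04,0,0,-0.018,0.08,0,0,-0.027,0.12,0,0,-0.036,0.16,0,0,-0.045,0.2,0,0,-0.053,0.239,0,0,-0.053,0.248,0,0,-0.053,0.248,0,0,-0.053,0.248,0,0,-0.053,0.248,0,0]'
python3 -c "
from w import *
wrist('w11',['blue'],minA=300)"
```

```text
t: 20.88
ee_pos: [511.4, 113.3, 235.9]
orientation: [0.464, -3.103, 0.0]
ft_force: [1.5, 0.7, 0.3]
width: 48.4
grasp_force: 0.0
t: 21.72
ee_pos: [460.3, 358.2, 236.9]
orientation: [0.463, -3.105, 0.003]
ft_force: [-0.6, 0.4, 0.1]
width: 48.1
grasp_force: 0.0
tcp [460.3 358.2 236.9] yaw 107.0 F [-0.6  0.4  0.1] w 48.1 t 21.72 cam [382. 335. 399.]
blue {'px': array([275.,  17.]), 'A': np.int32(3622), 'c': (321.7, 275.9), 'm': array([317.7, 261.9]), 'L': (139, 49), 'yaw': -73.1, 'zt': array([47.1, 48.8])}
blue {'px': array([322., 164.]), 'A': np.int32(1022), 'c': (461.8, 361.1), 'm': array([460.1, 360.5]), 'L': (81, 21), 'yaw': 17.0, 'zt': array([22.8, 24.9])}
```

View pics/w11.png

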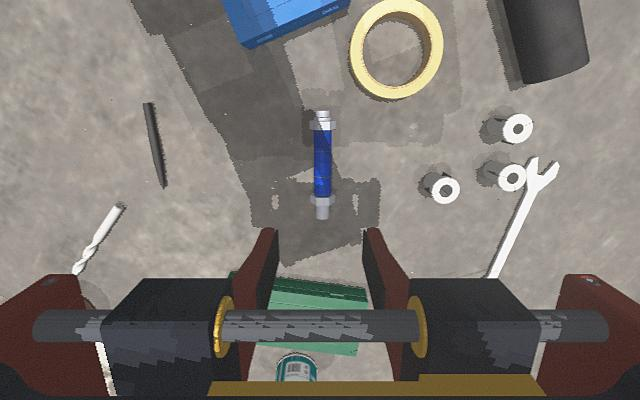

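Blue gauge at (322,160), long plug toward the far end, nothing near the fingers. Gripping.

```bash
python3 -m creep '[0.001,0,-0.04,0,0.001,0,-0.08,0,0.001,0,-0.12,0,0.001,0,-0.16,0,0.001,0,-0.2,0,0.001,0,-0.22,0,0.001,0,-0.23,0,0.001,0,-0.234,0,0.001,0,-0.234,0]' 0.55; python3 -m creep '[0,0,0,0,0,0,0,0,0,0,0,0,0,0,0,0,0,0,0,0,0,0,0,0]' 0; python3 -m creep '[0,0,0.04,0,0,0,0.08,0,0,0,0.12,0,0,0,0.15,0,0,0,0.15,0,0,0,0.15,0]'
python3 -c "
from w import *
wrist('w12',[])
inhand('blue',9)"
```

```text
t: 22.52
ee_pos: [462.0, 359.2, 4.2]
orientation: [0.463, -3.107, 0.0]
ft_force: [-0.7, 0.1, 0.8]
width: 48.1
grasp_force: 0.0
t: 23.02
ee_pos: [462.0, 360.5, 5.3]
orientation: [-0.465, 3.106, 0.001]
ft_force: [0.2, -0.3, 6.4]
width: 21.4
grasp_force: 30.0
t: 23.52
ee_pos: [462.2, 360.6, 156.0]
orientation: [-0.465, 3.104, 0.003]
ft_force: [0.7, -0.3, -2.4]
width: 21.6
grasp_force: 30.0
tcp [462.2 360.6 156. ] yaw 107.0 F [ 0.7 -0.3 -2.4] w 21.6 t 23.52 cam [383. 337. 317.]
row 178 edge s -43.7 -> mid offset -1.7
```

```bash
python3 -m creep '[-0.0006,-0.04,0,-0.1,-0.0012,-0.08,0,-0.2,-0.0018,-0.12,0,-0.3,-0.0025,-0.16,0,-0.4,-0.003,-0.2,0,-0.436,-0.0037,-0.24,0,-0.436,-0.0043,-0.28,0,-0.436,-0.005,-0.32,0,-0.436,-0.0056,-0.36,0,-0.436,-0.006,-0.4,0,-0.436]'; python3 -m creep '[-0.001,-0.04,0,0,-0.0015,-0.08,0,0,-0.002,-0.116,0,0,-0.002,-0.116,0,0,-0.002,-0.116,-0.03,0,-0.002,-0.116,-0.06,0,-0.002,-0.116,-0.08,0,-0.002,-0.116,-0.092,0,-0.002,-0.116,-0.099,0,-0.002,-0.116,-0.1,0]'; python3 -m creep '[0,0,-0.002,0,0,0,-0.004,0,0,0,-0.006,0,0,0,-0.006,0]'
```

```text
t: 24.4
ee_pos: [453.3, -41.7, 152.2]
orientation: [-0.217, -3.13, -0.0]
ft_force: [0.6, 0.4, -2.3]
width: 21.2
grasp_force: 30.0
t: 25.23
ee_pos: [451.2, -155.1, 51.4]
orientation: [-0.217, -3.129, -0.002]
ft_force: [-0.1, -2.7, -10.5]
width: 21.1
grasp_force: 30.0
t: 25.57
ee_pos: [452.2, -155.4, 47.7]
orientation: [-0.217, -3.131, -0.001]
ft_force: [-2.1, -1.2, -6.0]
width: 21.7
grasp_force: 30.0
```

```bash
python3 -m creep '[0,0,-0.003,0,0,0,-0.006,0,0,0,-0.008,0,0,0,-0.008,0]'; python3 -m creep '[0,0,-0.002,0,0,0,-0.003,0,0,0,-0.003,0]'
```

```text
t: 25.9
ee_pos: [453.9, -155.9, 41.4]
orientation: [0.218, 3.133, 0.0]
ft_force: [-7.3, 3.2, 21.9]
width: 21.3
grasp_force: 30.0
t: 26.15
ee_pos: [455.2, -156.1, 39.6]
orientation: [0.218, 3.13, -0.001]
ft_force: [-7.8, 5.3, 34.8]
width: 21.3
grasp_force: 30.0
```

```bash
python3 -m creep '[0,0,0.003,0,0,0,0.005,0,0,0,0.005,0]'; python3 -m creep '[0,0,0,0,0,0,0,0,0,0,0,0]' 0.5;  python3 -m creep '[0,0,0.04,0,0,0,0.08,0,0,0,0.12,0,0.01,-0.03,0.16,0,0.02,-0.055,0.196,0,0.02,-0.055,0.196,0,0.02,-0.055,0.196,0,0.02,-0.055,0.196,0]'
python3 -c "
from w import *
wrist('w13',[])
home('blue',468,-91.5)
home('red',468,-201.5)"
```

```text
t: 26.4
ee_pos: [454.7, -156.1, 41.7]
orientation: [0.218, 3.132, -0.0]
ft_force: [3.9, 0.7, -8.3]
width: 21.4
grasp_force: 30.0
t: 26.65
ee_pos: [453.6, -156.1, 42.2]
orientation: [-0.218, -3.134, 0.0]
ft_force: [0.1, 0.1, -0.1]
width: 37.7
grasp_force: 0.0
t: 27.32
ee_pos: [473.2, -211.1, 238.2]
orientation: [0.219, 3.133, -0.0]
ft_force: [-0.0, -0.4, -0.3]
width: 43.7
grasp_force: 0.0
tcp [ 473.2 -211.1  238.2] yaw 82.0 F [-0.  -0.4 -0.3] w 43.7 t 27.32 cam [ 392. -199.  400.]
-68 9.5 [132, 111, 82]; -64 59.0 [119, 112, 109]; -60 59.0 [117, 112, 111]; -56 61.0 [120, 117, 120]; -52 65.4 [128, 126, 130]; -48 64.7 [127, 125, 129]; -44 64.7 [83, 85, 114]; -40 61.6 [57, 60, 94]; -36 61.6 [52, 56, 105]; -32 62.0 [53, 58, 105]; -28 61.9 [53, 57, 105]; -24 61.5 [52, 57, 105]; -20 62.2 [57, 59, 96]; -16 62.0 [54, 57, 104]; -12 61.7 [52, 57, 105]; -8 62.0 [53, 56, 105]; -4 61.7 [53, 57, 106]; 0 61.9 [53, 58, 106]; 4 62.0 [53, 60, 116]; 8 61.6 [54, 64, 129]; 12 62.0 [56, 65, 122]; 16 61.5 [58, 66, 121]; 20 62.0 [54, 63, 128]; 24 61.6 [54, 64, 128]; 28 62.0 [54, 63, 128]; 32 61.5 [54, 63, 127
[... 419 characters left out ...]
 195, 198]; -44 64.1 [185, 69, 62]; -40 64.0 [207, 54, 43]; -36 64.2 [205, 55, 43]; -32 63.8 [203, 53, 42]; -28 63.5 [201, 53, 41]; -24 64.1 [200, 53, 41]; -20 64.2 [173, 66, 59]; -16 64.2 [197, 52, 39]; -12 63.8 [194, 51, 39]; -8 64.2 [191, 51, 38]; -4 63.9 [193, 51, 39]; 0 63.6 [199, 51, 39]; 4 64.2 [205, 50, 37]; 8 63.7 [208, 48, 36]; 12 64.1 [181, 66, 59]; 16 63.8 [206, 48, 36]; 20 64.3 [206, 49, 36]; 24 63.9 [205, 49, 36]; 28 63.6 [204, 48, 34]; 32 64.4 [191, 55, 43]; 36 66.6 [173, 98, 94]; 40 67.0 [188, 186, 191]; 44 67.4 [157, 154, 158]; 48 66.8 [135, 130, 133]; 52 62.9 [133, 128, 131]; 56 60.5 [134, 129, 132]; 60 61.3 [135, 130, 133]; 64 60.9 [136, 131, 134]; 68 60.5 [139, 132, 132];
```

View pics/w13.png

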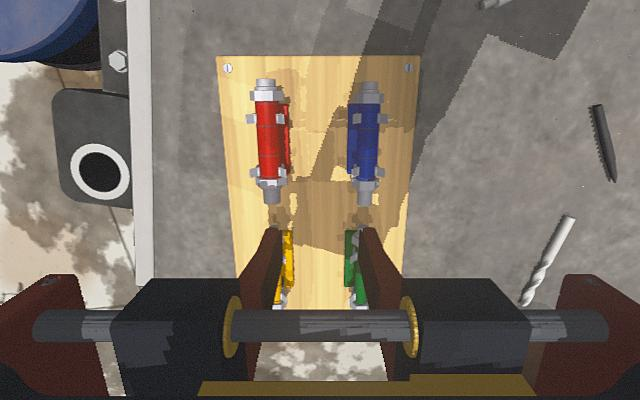

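Wrist view: all four gauges sit level in the holders of their own colour. Heights are exact, and the nuts are outside the clips. The drill (545,260) and punch (603,143) are undisturbed. The arm is clear, so I'm handing in.

```bash
python3 -c "
from workcell import ticket
print(ticket.close_job())"
```

```text
the job is handed in; nothing more can be done
None
```

All four plug gauges are snapped home in their colour-matched holders, each level at the expected seated height; red sits near the end of its axial play with its nuts outside the clips. The drill and punch were left untouched, and I handed the job in at about 27 s.

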